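Tuck a power supply cover under its lap and hold it down for the screws

TASK

The opened power supply is ready to be closed: lift the handled steel mug of screws off the loose front cover and set it upright on the bench beside. Then bring the front cover over the open bay and tuck its rear edge under the lapping front edge of the rear cover, without lifting that rear cover, until its front edge is flush with the front of the case and its sides line up. Press it down flat against the sprung contacts and finish while still holding it pressed down, ready for the screws; leave the other things on the bench where they are.

Things in the scene. Friction and masses are not known exactly. Their poses are not given: they have to be found in the camera images.
- supply: low grey sheet-metal bench power supply, fixed, the front half of its top open: 240 mm wide (y), 273 mm deep (x from -68 mm, front panel with display and knobs, to +205 mm, rear), rim of the open bay at z = 98 mm. Origin: on the bench under the middle of the bay. x points from its front to its rear, z up
- bay (a point): middle of the open bay at rim height, axes as the supply: the front cover belongs with its origin exactly here, 230 mm side along y, so 20 mm of it lie under the lap and its front edge is flush. It rests on flanges at the front (16 mm wide) and sides (14 mm) and on a cross-brace at x = 45 to 75 mm
- rear_cover (a joint): the supply's rear cover, 3 mm grey sheet with vent slots, hooked in along the rear of the case (x = 207 mm), not yet screwed: only its 0.3 kg weight keeps it down. 0 = closed; grows (rad) as its front edge lifts. Its front 28 mm are stepped up as the lap: underside 7 mm, top 10 mm above the rim, from x = 45 mm to the step at x = 70 mm, which stops a cover pushed 5 mm too far
- lap_edge (a point): middle of the lower front edge of the rear cover's lap, 45 mm behind the supply's origin and 7 mm above the rim when closed
- contact_strip (a joint): row of sprung brass contact fingers, 180 mm long and 10 mm wide, along the front of the bay (x = -44 mm): 0 = free, its top 4 mm above the rim; 0.004 (m) = pressed level with the rim. It needs 2 N to start and 6 N when fully pressed
- front_cover: loose flat grey front cover, 130 (x) by 230 (y) by 3 mm, 0.2 to 0.36 kg, flat on the riser; front and rear edges alike. Origin: centre of its underside. Black carrying handle across its middle: bar along y, 90 mm long, 14 mm wide (x), from 21 to 33 mm above the origin, on posts 16 by 12 mm at y = -39 and +39 mm; 66 mm of bar free between them, 18 mm of air below it
- riser: fixed plywood board 150 (x) by 250 (y) by 20 mm, on which the front cover lies. Origin: centre of its underside. Riser and supply stand left and right of the bench's middle, either way round; between them, about 0.52 m straight ahead of the robot (between screwdriver and reel), a patch of bench 100 by 100 mm is always free
- mug: small steel mug with screws in it, 64 mm high, 60 mm across, 0.14 to 0.28 kg, standing on the front cover beside the carrying handle. Origin: centre of its underside. Its ear-shaped handle points to its own +y: a strap 10 mm wide (x) from 30 to 58 mm from the mug's axis, its top 60 mm, its lower end 18 mm above the mug's foot
- mug_grip (a point): in the upper arm of the mug's handle: 45 mm from the mug's axis along its y, 56 mm above its foot
- screwdriver: bystander: screwdriver 190 mm long, lying on the bench in front
- solder_reel: bystander: reel of solder 54 mm across, 46 mm high, standing between the supply and the riser, towards the back
- circuit_board: bystander: bare green circuit board 100 by 55 mm, lying at the left
- multimeter: bystander: multimeter 190 by 90 mm, 36 mm high, lying at the left
- tip_cleaner: bystander: black pot of brass wool 72 mm across, 52 mm high, behind the reel
- flux_bottle: bystander: brown bottle 44 mm across, 90 mm high, at the right
- mouse: bystander: computer mouse 105 by 60 mm, at the right front
Things that resemble listed ones, but are neither listed nor needed, are in the scene too. Leave any green or purple look-alike of the mug alone.

How it is judged:
By the outcome, as a careful person would: the job done as asked, in the order asked, and still so for the second after the job is handed in, while the arm keeps its last pose, push and grip.
It also fails if it takes over 53 s, if anything falls off the work surface, if the arm or the gripper's body presses on something with over 40 N, if the wrist force passes 120 N, or if a joint passes its speed limit or range.

ROBOT

A 6-joint arm with a two-finger parallel gripper is mounted at the origin on the work surface. World frame = base frame: x ahead of the robot, y to its left, z up, the work surface at z = 0. Lengths are in mm, angles in rad, forces in N, time in s.
With the tool pointing down it reaches from about 350 to 850 mm from the base axis. Payload 8.1 kg.
Tool frame: the origin (TCP) lies midway between the tips of the shut fingers; the grasp point (between the pads) lies ctrl.pinch_z behind it (ctrl.pinch_z is the distance from the TCP to the grasp point, in mm); z points along the fingers, y is the line along which they close (so a half turn about z gives the same grasp; the last joint's range is limited). The gripper opens to 93 mm and grips with 3 to 60 N. Pads are 15 mm wide; open, the fingers measure 128 mm over their backs; the gripper's body (75 mm by 188 mm) begins 65 mm behind the grasp point.
Start: joints at [-1.404, 0.13, 1.488, -0, 1.523, -0.085], TCP at [149.509, -581.079, 218.635] pointing down, gripper open.
Joint ranges: [-2.96, 2.96], [-0.89, 2.26], [0.02, 2.5], [-1.34, 4.48], [0, 2.73], [-2.66, 2.66]. Speed limits (rad/s): [2.39, 2.39, 2.79, 3.14, 3.14, 3.14].

INTERFACE

Orientations are given as a unit quaternion [w, x, y, z].
In Python, from rig import ctrl gives the robot as it stands.
- The arm moves only by the shell command python3 -m handwheel 'ROWS' [OPENING] [FORCE]. ROWS is JSON, a list of rows, each an object with "dp": the shift along the tool's x, y, z as a fraction of full scale, a list of three; "yaw": the turn about the tool's z as a fraction of full scale. In form: [{"dp": [x, y, z], "yaw": yaw}, ...]. A call has 1 to 5 rows; each row is the pose to reach, as a shift and turn from the pose commanded when the call began, along the tool's axes at that moment, turning the shorter way round; what a row does not reach only later rows make up. Full scale, the value 1, is 0.8 m for a shift and 360 degrees for a turn. A row lasts 1/12 s, in which the tool goes at most 41.7 mm and 7.16 degrees, less where a joint would pass 70% of its speed; a pose out of reach is approached as far as the arm can. A call with a number of a shift or a turn outside -1 to 1 is refused whole. A call with a gripper value outside its range is refused whole. OPENING is the opening, from -1 (shut) to 1 (fully open), set as the call begins (- or left out, the last holds). The fingers move at their own pace and stop on an object; FORCE is the grip in N (left out, the last holds). Time passes only in rows, so rows that repeat a pose let the fingers close. It gives the time, the measured TCP pose, the force, the opening and the grip force at its end, in the units of the state.
- ctrl.get_state(): the state, without advancing time (a new reading comes with each control period).
- ctrl.capture(name): name is "scene" or "top" or "wrist"; returns a dict with "color" (384x512x3 uint8, red, green, blue), "fx", "fy", "cx", "cy" (pixels), "xyz" and "orientation" of the camera in the world. Camera axes: x right, y down, z forward; pixel columns grow to the right and rows downward; lengths in mm; the calibration is good to about 2 mm. A picture is of the moment at which its call begins. There is no depth.
- ctrl.finish_job(): hands the job in; it is judged then, once.
Trained networks look in a picture, given as the dict that the camera call returned (one of the last four; its "shot" number tells which), for a name from the list of things; names that differ only in an ending like _2 or _b are one class to them, and where a whole thing is asked for, a point or a joint stands for the part that bears it (a point fixed in the world has none). Each returns a list of dicts, best first, with "p" (0 to 1); they miss things now and then, are a little off and sometimes report something else, mostly with a low value. They report only what shows in the picture. A call takes as long as a camera call. They do not tell look-alikes from the thing itself.
- ctrl.boxes_of(picture, name): "bbox" ([left, top, right, bottom] in pixels, round what is visible of it).
The state is a dict: "time_s": time; "joint_positions": joint angles; "joint_vel": joint speeds; "joint_efforts": joint torques, N m; "tool_pos": TCP position; "ee_rot": TCP orientation; "wrist_force": force on the tool from outside, world axes, zero at the start; "moment": the same for the moment, N m; "width": opening from 0.0 (shut) to 1.0 (fully open); "gripper_force": force on a finger pad.
Only numpy, scipy, OpenCV 4.12 (cv2) and the standard library are available. Lean on these libraries where they do the work, as an engineer would, in place of code of your own. Each camera call takes 0.05 s, during which the arm holds its last target. There are 200 camera calls.

## Working session

There is one attempt and no reset: what is moved stays moved. The work goes in short steps, Python scripts to look and compute and a shell command to move; the robot and the scene stay as the last step left them, time stands still between calls to the robot, and variables do not carry over. Pictures are saved under pics/ and viewed, at most 15 in all, crops included, and the job is handed in when it is done.

```bash
mkdir -p pics; ls
cat > h.py <<'E'
import numpy as np, cv2
from rig import ctrl
from scipy.spatial.transform import Rotation as R
def rot(q): return R.from_quat([q[1],q[2],q[3],q[0]]).as_matrix()
def ray(p,u,v):
    d=rot(p["orientation"])@np.array([(u-p["cx"])/p["fx"],(v-p["cy"])/p["fy"],1]); return np.array(p["xyz"],float),d
def atz(p,u,v,z):
    o,d=ray(p,u,v); return o+d*(z-o[2])/d[2]
def proj(p,X):
    c=rot(p["orientation"]).T@(np.array(X,float)-p["xyz"]); return c[0]/c[2]*p["fx"]+p["cx"],c[1]/c[2]*p["fy"]+p["cy"]
def tri(a,b):
    # list of (p,u,v)
    A=np.zeros((3,3));B=np.zeros(3)
    for p,u,v in (a,b):
        o,d=ray(p,u,v);d/=np.linalg.norm(d);M=np.eye(3)-np.outer(d,d);A+=M;B+=M@o
    X=np.linalg.solve(A,B); return X
def save(p,n,s=1,crop=None):
    im=cv2.cvtColor(p["color"],cv2.COLOR_RGB2BGR)
    if crop: l,t,r,b=crop; im=im[t:b,l:r]
    cv2.imwrite("pics/"+n,cv2.resize(im,None,fx=s,fy=s,interpolation=cv2.INTER_CUBIC))
E
python3 - <<'E'
from h import *
print(ctrl.pinch_z, ctrl.get_state())
a=ctrl.capture("scene");b=ctrl.capture("top")
save(a,"s1.png",1.5);save(b,"t1.png",1.5)
for p in (a,b):
    print(p["xyz"],p["orientation"],p["fx"])
    for n in ["supply","front_cover","mug","riser","rear_cover","contact_strip","solder_reel","screwdriver"]:
        print(n,[(np.round(x["bbox"]).tolist(),round(x["p"],2)) for x in ctrl.boxes_of(p,n)])
E
```

```text
pics
18.8 {'time_s': 0.0, 'joint_positions': array([-1.40437669e+00,  1.31129190e-01,  1.48925106e+00, -6.81329256e-07,
        1.52302072e+00, -8.54270503e-02]), 'joint_vel': array([ 5.50443939e-04,  9.73965519e-05, -2.42276680e-04,  1.17962763e-04,
        3.39758086e-04,  3.06565371e-03]), 'joint_efforts': array([ 1.81473933e-03, -5.59852266e+01, -4.91755021e+01,  7.72338314e-02,
        3.57382803e-02, -1.52627445e-04]), 'tool_pos': array([ 149.42758064, -580.51257412,  217.6220566 ]), 'ee_rot': array([-9.03401800e-04,  9.92081719e-01,  1.25590786e-01, -3.69449781e-05]), 'wrist_force': array([-0.00784373,  0.55395753, -0.36552736]), 'moment': array([ 0.02752822, -0.07405616,  0.05423922]), 'gripper_force': 0.0, 'width': 0.9967346066882276}
[1216.66929717  193.74724337 1170.74500828] [-0.17710779  0.58333868  0.76094167 -0.22207338] 419.9119055956835
supply [([278.0, 170.0, 384.0, 287.0], 0.8)]
front_cover [([134.0, 157.0, 209.0, 202.0], 0.8)]
mug [([158.0, 213.0, 184.0, 245.0], 0.94), ([111.0, 196.0, 137.0, 221.0], 0.93), ([226.0, 132.0, 248.0, 161.0], 0.81)]
riser [([127.0, 156.
[... 367 characters left out ...]
06 1618.63667337] [-0.06131348  0.71264586 -0.6957647   0.06548291] 449.307727269453
supply [([137.0, 134.0, 220.0, 223.0], 0.94)]
front_cover [([300.0, 181.0, 363.0, 220.0], 0.93)]
mug [([305.0, 139.0, 318.0, 162.0], 0.73), ([342.0, 147.0, 364.0, 170.0], 0.66), ([299.0, 185.0, 320.0, 198.0], 0.6), ([276.0, 245.0, 298.0, 259.0], 0.54), ([327.0, 243.0, 349.0, 263.0], 0.52), ([144.0, 135.0, 214.0, 183.0], 0.25)]
riser [([292.0, 184.0, 365.0, 224.0], 0.88)]
rear_cover [([143.0, 136.0, 212.0, 187.0], 0.89)]
contact_strip [([389.0, 237.0, 413.0, 268.0], 0.35), ([138.0, 133.0, 221.0, 223.0], 0.2)]
solder_reel [([250.0, 164.0, 261.0, 181.0], 0.64)]
screwdriver [([248.0, 227.0, 260.0, 270.0], 0.65)]
```

View pics/s1.png

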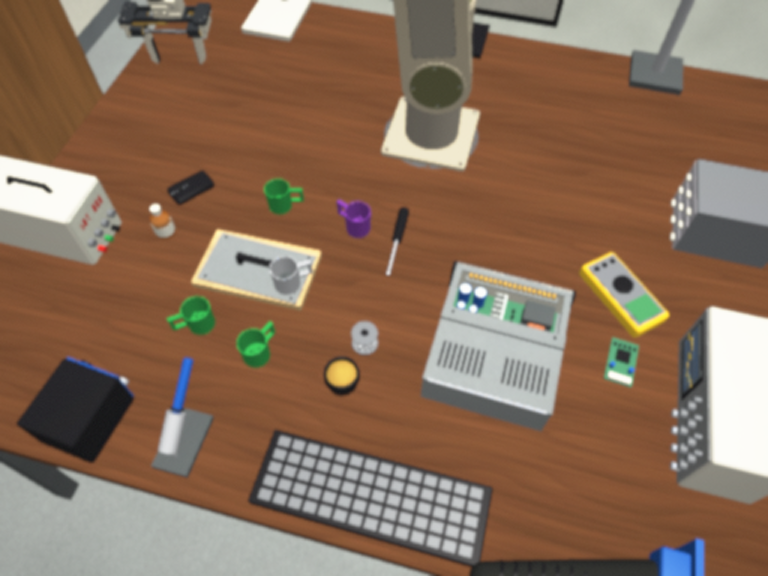

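View pics/t1.png

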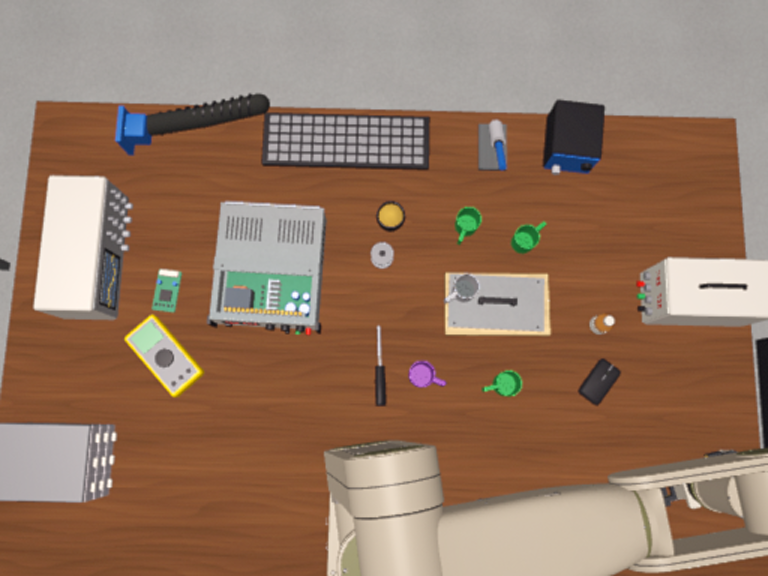

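Supply is on the left (bay toward robot, scaled px 265,295 in the top view), cover and riser on the right (497,303). Mug candidates in the top view: steel (465,287) on the cover; green (468,222), (526,237), (508,383); purple (423,374). I choose the steel one, whose ear points left and down. Next I work out a wrist view above it.

```bash
cat >> h.py <<'E'
def go(target=None,yawdir=None,base=None):
    """rows numbers: target xyz TCP, yawdir = wanted world angle(rad) of tool y axis (mod pi)"""
    s=ctrl.get_state(); p=np.array(s["tool_pos"]); M=rot(s["ee_rot"])
    d=np.zeros(3) if target is None else M.T@(np.array(target,float)-p)
    yw=0
    if yawdir is not None:
        cur=np.arctan2(M[1,1],M[0,1]); e=(yawdir-cur+np.pi/2)%np.pi-np.pi/2
        yw=-e/(2*np.pi)   # tool z down
    print("t%.2f"%s["time_s"],"pos",p.round(1),"dp",(d/800).round(4),"yaw",round(yw,4),"deg",round(np.degrees(yw*2*np.pi),1),"rows>=",max(np.linalg.norm(d)/41.7,abs(yw)*360/7.16).round(1),"tilt",M[:,2].round(4),"j6",round(s["joint_positions"][5],2),"F",np.round(s["wrist_force"],1),"w",round(s["width"],3),"g",round(s["gripper_force"],1))
E
python3 - <<'E'
from h import *
b=ctrl.capture("top")
for n,u,v,z in [("mugtop",466,286,87),("c1",447,276,23),("c2",548,275,23),("c3",549,331,23),("c4",447,332,23),("h1",478,300,56),("h2",517,300,56),("ear",450,296,83),("s1",218,205,98),("s2",324,207,98),("s3",321,328,98),("s4",211,323,98),("reel",382,255,46),("screwd",380,365,10),("sdtip",379,326,10)]:
    print(n,atz(b,u/1.5,v/1.5,z).round())
go([510,-210,380],0.0)
go([510,-210,380],np.pi/2)
E
```

```text
mugtop [ 553. -195.   87.]
c1 [ 589. -157.   23.]
c2 [ 597. -402.   23.]
c3 [ 461. -401.   23.]
c4 [ 453. -158.   23.]
h1 [ 526. -227.   56.]
h2 [ 528. -319.   56.]
ear [ 529. -158.   83.]
s1 [730. 389.  98.]
s2 [731. 140.  98.]
s3 [445. 136.  98.]
s4 [451. 386.  98.]
reel [632.   1.  46.]
screwd [371.  -0.  10.]
sdtip [465.   4.  10.]
t0.95 pos [ 149.5 -581.1  218.7] dp [ 0.552  -0.337  -0.2017] yaw -0.2099 deg -75.6 rows>= 13.0 tilt [ 0. -0. -1.] j6 -0.09 F [-0.1 -0.6 -0.2] w 1.001 g 0.0
t0.95 pos [ 149.5 -581.1  218.7] dp [ 0.552  -0.337  -0.2017] yaw 0.0401 deg 14.4 rows>= 13.0 tilt [ 0. -0. -1.] j6 -0.09 F [-0.1 -0.6 -0.2] w 1.001 g 0.0
```

```bash
R1='' ; python3 -m handwheel '[{"dp":[0.184,-0.112,-0.067],"yaw":0},{"dp":[0.184,-0.112,-0.067],"yaw":0},{"dp":[0.184,-0.112,-0.067],"yaw":0},{"dp":[0.184,-0.112,-0.067],"yaw":0}]' 1
python3 -m handwheel '[{"dp":[0.184,-0.112,-0.067],"yaw":0},{"dp":[0.184,-0.112,-0.067],"yaw":0},{"dp":[0.184,-0.112,-0.067],"yaw":0},{"dp":[0.184,-0.112,-0.067],"yaw":0}]'
python3 -m handwheel '[{"dp":[0.184,-0.112,-0.067],"yaw":0},{"dp":[0.184,-0.112,-0.067],"yaw":0},{"dp":[0.184,-0.112,-0.067],"yaw":0},{"dp":[0.184,-0.112,-0.067],"yaw":0}]'
python3 - <<'E'
from h import *
p=ctrl.capture("wrist"); print(p["xyz"],p["fx"]); save(p,"w1.png",1.5)
print(rot(p["orientation"]).round(2).tolist())
for n in ["mug","front_cover","riser"]: print(n,[(np.round(x["bbox"]).tolist(),round(x["p"],2)) for x in ctrl.boxes_of(p,n)])
go([510,-210,380],0.5)
E
```

```text
time_s: 1.28
tool_pos: [261.2, -465.8, 268.6]
ee_rot: [-0.0, 0.992, 0.125, 0.0]
wrist_force: [0.9, 0.4, 0.1]
width: 0.999
gripper_force: 0.0
time_s: 1.62
tool_pos: [372.6, -351.4, 318.5]
ee_rot: [0.0, 0.992, 0.125, 0.0]
wrist_force: [0.4, 0.4, -0.8]
width: 1.001
gripper_force: 0.0
time_s: 1.95
tool_pos: [483.7, -237.3, 368.0]
ee_rot: [0.0, 0.992, 0.126, 0.0]
wrist_force: [-0.0, -1.0, -0.7]
width: 0.999
gripper_force: 0.0
[ 551.19534927 -220.78644143  533.25136964] 339.48408825670714
[[0.25, -0.94, -0.25], [-0.97, -0.24, -0.06], [0.0, 0.25, -0.97]]
mug [([223.0, 223.0, 281.0, 271.0], 0.95), ([110.0, 185.0, 174.0, 236.0], 0.71), ([189.0, 68.0, 253.0, 114.0], 0.62), ([337.0, 1.0, 409.0, 48.0], 0.62)]
front_cover [([196.0, 57.0, 368.0, 182.0], 0.88)]
riser [([190.0, 53.0, 378.0, 189.0], 0.72)]
t2.15 pos [ 483.3 -238.2  367.4] dp [ 0.0412 -0.0258 -0.0157] yaw 0.2109 deg 75.9 rows>= 10.6 tilt [ 3.e-04 -6.e-04 -1.e+00] j6 0.76 F [ 0.4 -0.5 -0.7] w 1.002 g 0.0
```

View pics/w1.png

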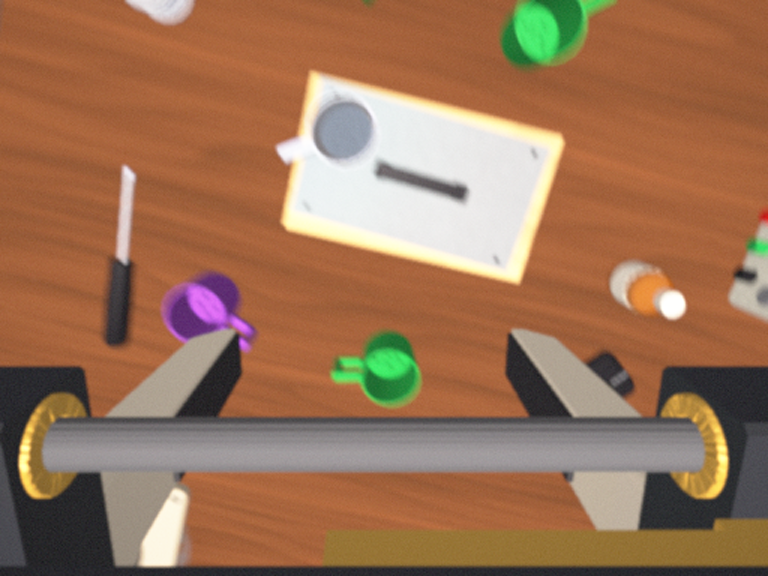

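The wrist picture shows the steel mug at (344,130)/1.5 on the cover, ear to the left at (290,150). The black handle bar runs (378,168)-(465,192), with no other handle on the cover. Now a second, turned view close to the mug.

```bash
python3 -m handwheel '[{"dp":[0.079,-0.1,0.084],"yaw":-0.09},{"dp":[0.079,-0.1,0.084],"yaw":-0.09},{"dp":[0.079,-0.1,0.084],"yaw":-0.09},{"dp":[0.079,-0.1,0.084],"yaw":-0.09},{"dp":[0.079,-0.1,0.084],"yaw":-0.09}]'
python3 -m handwheel '[{"dp":[0,0,0],"yaw":-0.099},{"dp":[0,0,0],"yaw":-0.099},{"dp":[0,0,0],"yaw":-0.099},{"dp":[0,0,0],"yaw":-0.099},{"dp":[0,0,0],"yaw":-0.099}]' >/dev/null
python3 -m handwheel '[{"dp":[0,0,0],"yaw":-0.099},{"dp":[0,0,0],"yaw":-0.099},{"dp":[0,0,0],"yaw":-0.099},{"dp":[0,0,0],"yaw":-0.099},{"dp":[0,0,0],"yaw":-0.099}]'
python3 - <<'E'
from h import *
import pickle
p=ctrl.capture("wrist"); print(p["xyz"]); save(p,"w2.png",1.5); pickle.dump(p,open("w2.pkl","wb"))
for n in ["mug","mug_grip"]: print(n,[(np.round(x["bbox"]).tolist(),round(x["p"],2)) for x in ctrl.boxes_of(p,n)])
go([525,-145,300],0.5)
E
```

```text
time_s: 2.57
tool_pos: [522.4, -145.2, 296.9]
ee_rot: [-0.002, 0.916, 0.401, -0.002]
wrist_force: [0.1, -0.1, 0.1]
width: 1.004
gripper_force: 0.0
time_s: 3.4
tool_pos: [522.8, -147.5, 299.2]
ee_rot: [-0.001, 0.513, 0.859, -0.0]
wrist_force: [-0.9, 0.1, 0.7]
width: 0.997
gripper_force: 0.0
[488.86037055 -86.56080526 464.35108344]
mug [([327.0, 221.0, 350.0, 277.0], 0.74), ([96.0, 14.0, 174.0, 83.0], 0.7), ([231.0, 156.0, 278.0, 233.0], 0.67), ([33.0, 142.0, 100.0, 213.0], 0.66), ([266.0, 315.0, 304.0, 354.0], 0.59)]
mug_grip [([227.0, 157.0, 278.0, 233.0], 0.8), ([260.0, 316.0, 304.0, 355.0], 0.79), ([98.0, 14.0, 172.0, 88.0], 0.77), ([36.0, 139.0, 100.0, 214.0], 0.72), ([329.0, 224.0, 350.0, 278.0], 0.55)]
t3.55 pos [ 523.  -147.1  299.3] dp [ 0.0012  0.0034 -0.0008] yaw -0.0023 deg -0.8 rows>= 0.1 tilt [-1.e-03  1.e-04 -1.e+00] j6 -0.85 F [-0.4 -0.1  0.4] w 1.0 g 0.0
```

View pics/w2.png

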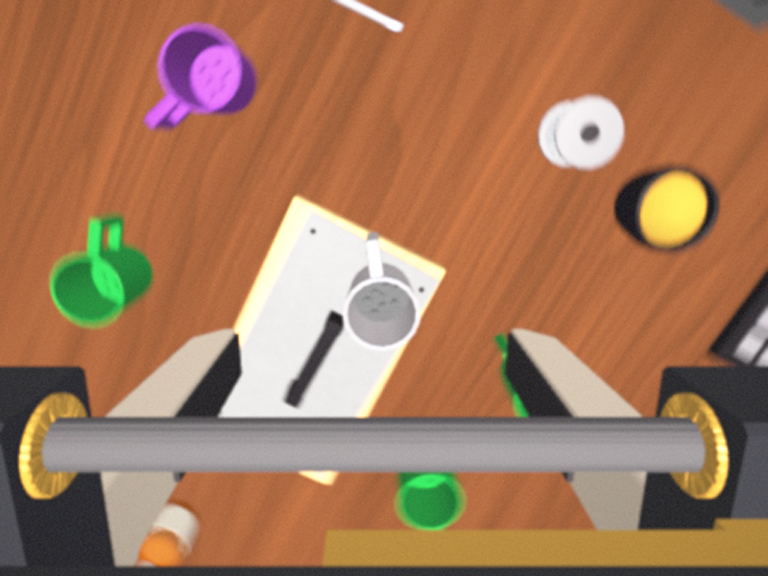

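Steel mug: rim centre (381,313), ear running to (372,238), both in scaled px. The cover bar ends are at (335,318) and (293,400). Triangulating between the two views.

Run:
```python
from h import *
import pickle
p2=pickle.load(open("w2.pkl","rb"))
s=ctrl.get_state()
def r3(a): return R.from_euler('z',a).as_matrix()
M2=rot([-0.001,.513,.859,0]); C=M2.T@rot(p2["orientation"])
M1=rot([0,.992,.1256,0]); O=R.from_matrix(M1@C).as_quat()
p1=dict(p2); p1["xyz"]=np.array([551.195,-220.786,533.251]); p1["orientation"]=[O[3],*O[:3]]
for k in ("fx","fy","cx","cy"): p1[k]=p2[k]
print((M1@C).round(2).tolist())
pts={"rim":((344,130),(381,312),87),"eartip":((281,153),(372,236),83),"barL":((381,168),(335,320),56),"barR":((463,193),(293,400),56),
"riserTL":((312,72),(297,198),20),"riserfarR":((288,228),(443,270),20)}
pts["riserTL"]=((312,72),(443,270),20);pts["riserBL"]=((284,228),(297,198),20)
pts["riserBR"]=((520,282),None,20);pts["riserTR"]=((563,138),None,20)
for n,(a,b,z) in pts.items():
    A=atz(p1,a[0]/1.5,a[1]/1.5,z)
    if b: print(n,A.round(1),atz(p2,b[0]/1.5,b[1]/1.5,z).round(1),tri((p1,a[0]/1.5,a[1]/1.5),(p2,b[0]/1.5,b[1]/1.5)).round(1))
    else: print(n,A.round(1))
```

```text
[[0.25, -0.94, -0.25], [-0.97, -0.24, -0.06], [0.0, 0.26, -0.97]]
rim [ 556.8 -194.3   87. ] [ 553.7 -194.    87. ] [ 555.6 -194.6   82.7]
eartip [ 524.9 -146.3   83. ] [ 519.4 -145.2   83. ] [ 522.2 -145.7   74.1]
barL [ 533.2 -233.2   56. ] [ 528.2 -227.6   56. ] [ 531.3 -234.2   35.3]
barR [ 530.3 -312.7   56. ] [ 529.8 -311.6   56. ] [ 530.1 -313.2   53. ]
riserTL [ 601.  -148.8   20. ] [ 595.2 -151.8   20. ] [ 598.1 -150.4   20.4]
riserfarR [ 450.5 -157.9   20. ] [ 595.2 -151.8   20. ] [ 517.8 -152.   254. ]
riserBL [ 449.5 -154.    20. ] [ 451.6 -156.5   20. ] [ 451.9 -155.1   30. ]
riserBR [ 455.6 -404.3   20. ]
riserTR [ 603.6 -398.1   20. ]
```

Run:
```python
from h import *
go([529.4,-157,120],0.61)
```

```text
t3.55 pos [ 523.  -147.1  299.3] dp [-0.0148  0.0015  0.2242] yaw -0.0198 deg -7.1 rows>= 4.3 tilt [-1.e-03  1.e-04 -1.e+00] j6 -0.85 F [-0.4 -0.1  0.4] w 1.0 g 0.0
```

```bash
python3 -m handwheel '[{"dp":[-0.0148,0.0015,0.224],"yaw":-0.0198},{"dp":[-0.0148,0.0015,0.224],"yaw":-0.0198},{"dp":[-0.0148,0.0015,0.224],"yaw":-0.0198},{"dp":[-0.0148,0.0015,0.224],"yaw":-0.0198},{"dp":[-0.0148,0.0015,0.224],"yaw":-0.0198}]' -0.1
python3 -m handwheel '[{"dp":[0,0,0],"yaw":0},{"dp":[0,0,0],"yaw":0},{"dp":[0,0,0],"yaw":0}]'
python3 - <<'E'
from h import *
p=ctrl.capture("wrist"); save(p,"w3.png",2,(130,150,380,384))
go([529.4,-157,60],0.61)
for n,X in {"grip":[529.4,-157,79],"rim":[555,-194,87]}.items(): print(n,np.round(proj(p,X)))
E
```

```text
time_s: 3.97
tool_pos: [525.9, -155.0, 113.3]
ee_rot: [-0.005, 0.462, 0.887, -0.001]
wrist_force: [-0.6, 0.9, -0.8]
width: 0.693
gripper_force: 0.0
time_s: 4.22
tool_pos: [532.3, -156.6, 124.0]
ee_rot: [0.002, 0.461, 0.888, 0.0]
wrist_force: [0.7, -0.8, -0.3]
width: 0.481
gripper_force: 0.0
t4.27 pos [ 532.7 -156.6  124.4] dp [ 0.0023 -0.0038  0.0805] yaw 0.0006 deg 0.2 rows>= 1.5 tilt [ 0.005 -0.002 -1.   ] j6 -0.99 F [0.8 0.2 0.3] w 0.468 g 0.0
grip [246. 206.]
rim [245. 274.]
```

View pics/w3.png

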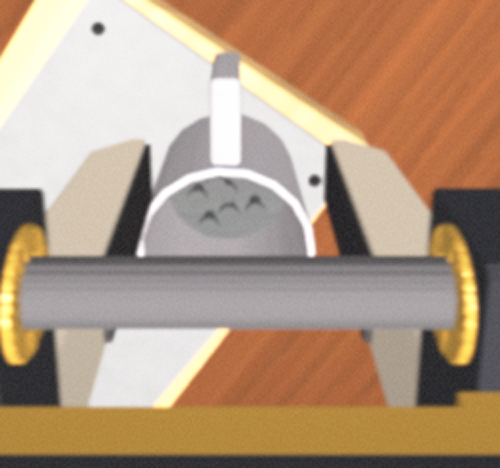

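The crop shows the steel mug with screws. Its ear strap runs (226,60)-(226,160), between the fingers, and the predicted grip at (232,112) is on it. Descend and grip.

```bash
python3 -m handwheel '[{"dp":[0,-0.002,0.04],"yaw":0},{"dp":[0,-0.002,0.06],"yaw":0},{"dp":[0,-0.002,0.075],"yaw":0},{"dp":[0,-0.002,0.075],"yaw":0},{"dp":[0,-0.002,0.075],"yaw":0}]'
python3 -m handwheel '[{"dp":[0,0,0],"yaw":0},{"dp":[0,0,0],"yaw":0},{"dp":[0,0,0],"yaw":0},{"dp":[0,0,0],"yaw":0},{"dp":[0,0,0],"yaw":0}]' -1 50
python3 -m handwheel '[{"dp":[0,0,0],"yaw":0},{"dp":[0,0,0],"yaw":0},{"dp":[0,0,0],"yaw":0}]'
python3 - <<'E'
from h import *
go([504,25,37],0.61)
E
```

```text
time_s: 4.68
tool_pos: [529.9, -156.8, 62.0]
ee_rot: [0.001, 0.46, 0.888, 0.0]
wrist_force: [0.1, 0.1, 0.7]
width: 0.451
gripper_force: 0.0
time_s: 5.1
tool_pos: [529.6, -156.8, 61.3]
ee_rot: [0.0, 0.46, 0.888, 0.0]
wrist_force: [-1.2, -0.3, -0.6]
width: 0.139
gripper_force: 0.3
time_s: 5.35
tool_pos: [529.5, -156.7, 61.1]
ee_rot: [0.0, 0.46, 0.888, 0.0]
wrist_force: [-1.0, -0.1, 3.5]
width: 0.096
gripper_force: 49.9
t5.35 pos [ 529.5 -156.7   61.1] dp [0.2039 0.105  0.0301] yaw 0.0008 deg 0.3 rows>= 4.4 tilt [ 5.e-04 -1.e-04 -1.e+00] j6 -1.0 F [-1.  -0.1  3.5] w 0.096 g 49.9
```

```bash
python3 -m handwheel '[{"dp":[0,0,-0.02],"yaw":0},{"dp":[0,0,-0.045],"yaw":0},{"dp":[0,0,-0.07],"yaw":0},{"dp":[0,0,-0.07],"yaw":0}]'
python3 -m handwheel '[{"dp":[0.03,0.015,0],"yaw":0},{"dp":[0.07,0.036,0],"yaw":0},{"dp":[0.11,0.057,0],"yaw":0},{"dp":[0.15,0.077,0],"yaw":0},{"dp":[0.18,0.093,0],"yaw":0}]'
python3 -m handwheel '[{"dp":[0.0239,0.012,0.02],"yaw":0},{"dp":[0.0239,0.012,0.045],"yaw":0},{"dp":[0.0239,0.012,0.07],"yaw":0},{"dp":[0.0239,0.012,0.08],"yaw":0},{"dp":[0.0239,0.012,0.08],"yaw":0}]'
python3 -m handwheel '[{"dp":[0,0,0],"yaw":0},{"dp":[0,0,0],"yaw":0},{"dp":[0,0,0],"yaw":0}]'
python3 - <<'E'
from h import *
p=ctrl.capture("scene"); save(p,"s2.png",2,(150,60,400,300))
go([504,25,37],0.61)
E
```

```text
time_s: 5.68
tool_pos: [531.5, -157.5, 120.7]
ee_rot: [0.003, 0.46, 0.888, 0.0]
wrist_force: [1.5, -0.4, -0.4]
width: 0.103
gripper_force: 49.9
time_s: 6.1
tool_pos: [505.4, 6.2, 115.2]
ee_rot: [-0.001, 0.46, 0.888, -0.0]
wrist_force: [0.4, 1.0, -1.2]
width: 0.098
gripper_force: 49.9
time_s: 6.52
tool_pos: [500.9, 25.3, 49.3]
ee_rot: [-0.003, 0.46, 0.888, -0.001]
wrist_force: [0.1, 0.8, -2.0]
width: 0.1
gripper_force: 49.9
time_s: 6.77
tool_pos: [504.9, 24.7, 54.1]
ee_rot: [0.001, 0.46, 0.888, 0.0]
wrist_force: [0.3, -1.0, 0.2]
width: 0.103
gripper_force: 49.9
t6.82 pos [504.9  24.7  54.1] dp [ 0.0009 -0.0007  0.0213] yaw 0.0007 deg 0.3 rows>= 0.4 tilt [ 2.3e-03 -1.0e-04 -1.0e+00] j6 -0.67 F [ 0.3  0.1 -0.8] w 0.1 g 49.9
```

View pics/s2.png

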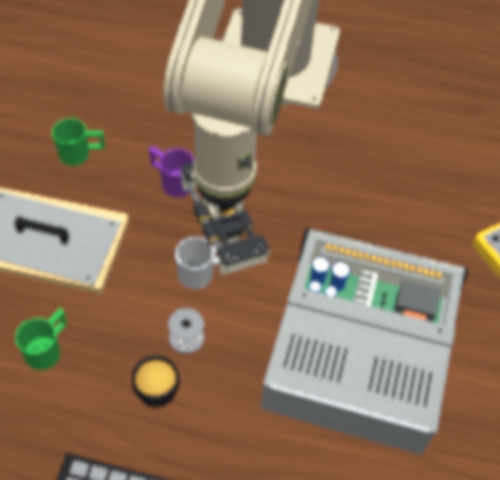

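The mug hangs upright at (195,262) over the free patch, and the reel (187,330) is clear. Lower, release, rise.

```bash
python3 -m handwheel '[{"dp":[0,0,0.006],"yaw":0},{"dp":[0,0,0.012],"yaw":0},{"dp":[0,0,0.015],"yaw":0},{"dp":[0,0,0.017],"yaw":0},{"dp":[0,0,0.018],"yaw":0}]'
python3 -m handwheel '[{"dp":[0,0,0],"yaw":0},{"dp":[0,0,0],"yaw":0},{"dp":[0,0,0],"yaw":0}]'
```

```text
time_s: 7.23
tool_pos: [503.2, 25.2, 38.1]
ee_rot: [-0.001, 0.46, 0.888, -0.0]
wrist_force: [-4.9, 1.5, 7.2]
width: 0.102
gripper_force: 49.9
time_s: 7.48
tool_pos: [503.8, 25.0, 38.3]
ee_rot: [0.0, 0.46, 0.888, 0.0]
wrist_force: [-0.5, -0.2, -1.0]
width: 0.101
gripper_force: 49.9
```

```bash
python3 -m handwheel '[{"dp":[0,0,0.0012],"yaw":0},{"dp":[0,0,0.0012],"yaw":0},{"dp":[0,0,0.0012],"yaw":0}]'
python3 -m handwheel '[{"dp":[0,0,0],"yaw":0},{"dp":[0,0,0],"yaw":0},{"dp":[0,0,0],"yaw":0},{"dp":[0,0,0],"yaw":0},{"dp":[0,0,0],"yaw":0}]' -0.3
python3 -m handwheel '[{"dp":[0,0,-0.04],"yaw":0},{"dp":[0,0,-0.09],"yaw":0},{"dp":[0,0,-0.14],"yaw":0},{"dp":[0,0,-0.19],"yaw":0},{"dp":[0,0,-0.24],"yaw":0}]'
python3 -m handwheel '[{"dp":[0,0,-0.05],"yaw":0},{"dp":[0,0,-0.1],"yaw":0},{"dp":[0,0,-0.1],"yaw":0},{"dp":[0,0,-0.1],"yaw":0}]' 1
python3 - <<'E'
from h import *
import pickle
p=ctrl.capture("wrist"); pickle.dump(p,open("w4.pkl","wb")); save(p,"w4.png",1.5)
go([440,240,330],0.61-np.pi/6)
E
```

```text
time_s: 7.73
tool_pos: [503.9, 25.2, 38.1]
ee_rot: [0.0, 0.46, 0.888, 0.0]
wrist_force: [-4.1, 1.3, 5.8]
width: 0.101
gripper_force: 49.9
time_s: 8.15
tool_pos: [503.7, 25.0, 37.3]
ee_rot: [-0.0, 0.46, 0.888, -0.0]
wrist_force: [0.8, 0.4, -0.6]
width: 0.342
gripper_force: 0.0
time_s: 8.57
tool_pos: [503.3, 25.1, 231.2]
ee_rot: [-0.0, 0.46, 0.888, -0.0]
wrist_force: [1.0, -0.6, -0.3]
width: 0.351
gripper_force: 0.0
time_s: 8.9
tool_pos: [505.3, 25.0, 312.8]
ee_rot: [0.003, 0.46, 0.888, 0.001]
wrist_force: [0.2, 0.7, -0.5]
width: 0.588
gripper_force: 0.0
t8.95 pos [504.3  25.  310.1] dp [ 0.2658  0.0895 -0.025 ] yaw 0.0841 deg 30.3 rows>= 5.4 tilt [ 2.1e-03 -1.0e-04 -1.0e+00] j6 -0.67 F [-0.8  0.2 -0.9] w 0.627 g 0.0
```

View pics/w4.png

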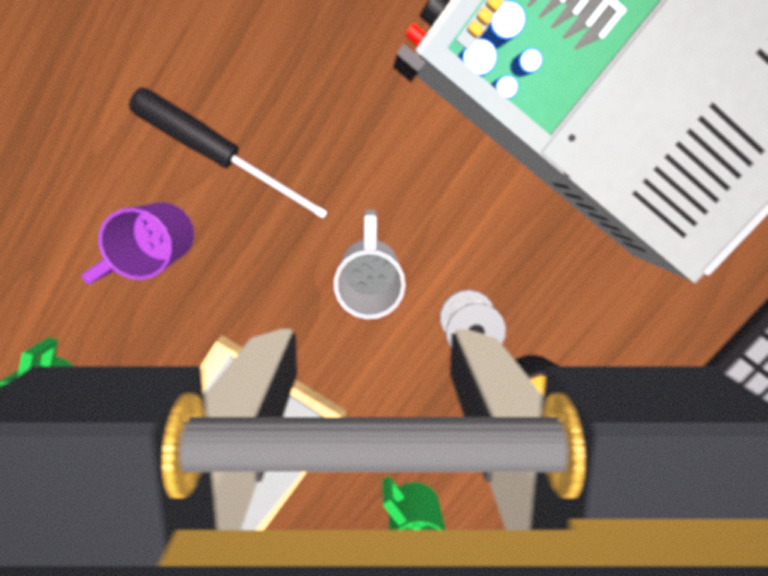

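Mug stands upright at (370,285), clear of the screwdriver and reel. Now view the supply.

```bash
python3 -m handwheel '[{"dp":[0.04,0.042,-0.014],"yaw":0},{"dp":[0.08,0.083,-0.028],"yaw":0},{"dp":[0.12,0.125,-0.042],"yaw":0},{"dp":[0.166,0.173,-0.058],"yaw":0},{"dp":[0.166,0.173,-0.058],"yaw":0}]' >/dev/null
python3 -m handwheel '[{"dp":[0.04,0.04,-0.015],"yaw":0.02},{"dp":[0.0857,0.089,-0.0295],"yaw":0.04},{"dp":[0.0857,0.089,-0.0295],"yaw":0.06},{"dp":[0.0857,0.089,-0.0295],"yaw":0.08},{"dp":[0.0857,0.089,-0.0295],"yaw":0.0972}]'
python3 -m handwheel '[{"dp":[0,0,0],"yaw":0},{"dp":[0,0,0],"yaw":0},{"dp":[0,0,0],"yaw":0}]'
python3 - <<'E'
from h import *
import pickle
p=ctrl.capture("wrist"); pickle.dump(p,open("w5.pkl","wb")); save(p,"w5.png",1.56)
print(p["xyz"])
for n in ["supply","rear_cover","contact_strip"]: print(n,[(np.round(x["bbox"]).tolist(),round(x["p"],2)) for x in ctrl.boxes_of(p,n)])
go([560,230,380],0)
E
```

```text
time_s: 9.78
tool_pos: [558.1, 312.0, 376.0]
ee_rot: [-0.001, 0.707, 0.707, -0.002]
wrist_force: [0.6, 0.5, -0.7]
width: 1.001
gripper_force: 0.0
time_s: 10.03
tool_pos: [558.5, 310.0, 377.9]
ee_rot: [-0.0, 0.704, 0.71, -0.001]
wrist_force: [-0.6, -0.9, 0.5]
width: 1.001
gripper_force: 0.0
[557.62747064 379.61522779 542.98192037]
supply [([164.0, 82.0, 392.0, 270.0], 0.81)]
rear_cover [([255.0, 94.0, 391.0, 270.0], 0.6)]
contact_strip [([184.0, 112.0, 200.0, 245.0], 0.67), ([200.0, 0.0, 270.0, 18.0], 0.4)]
t10.23 pos [558.8 310.1 379.3] dp [-0.1001  0.001  -0.0009] yaw 0.0008 deg 0.3 rows>= 1.9 tilt [-2.e-04 -0.e+00 -1.e+00] j6 0.42 F [-0.5 -0.4  0.2] w 0.997 g 0.0
```

View pics/w5.png

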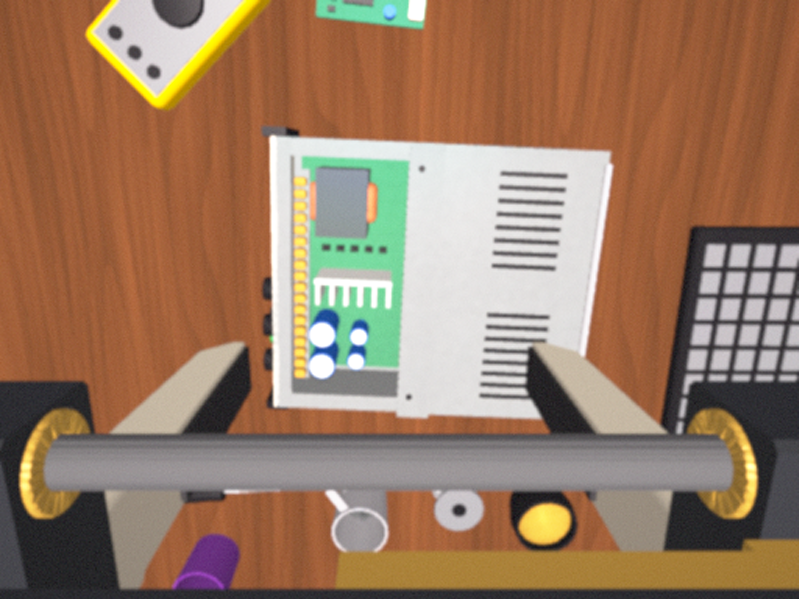

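Supply: front rim edge (271,137)-(276,407) and lap edge (411,145)-(398,413), scaled by 1.56. Contacts are the gold column at x≈301. I fit the edges for its pose, and a second shifted view gives the height.

```bash
python3 -m handwheel '[{"dp":[-0.03,0,0.02],"yaw":0},{"dp":[-0.07,0,0.05],"yaw":0},{"dp":[-0.07,0,0.07],"yaw":0},{"dp":[-0.07,0,0.07],"yaw":0},{"dp":[-0.07,0,0.07],"yaw":0}]' >/dev/null
cat > sup.py <<'E'
from h import *
import pickle,sys
def sat(p): 
    return cv2.GaussianBlur(cv2.cvtColor(p["color"],cv2.COLOR_RGB2HSV)[...,1],(3,3),0).astype(float)
def cross(prof,lo,th=60,up=False):
    # subpixel first crossing below th
    for i in range(1,len(prof)):
        a,b=prof[i-1],prof[i]
        if (a>=th>b): return lo+i-1+(a-th)/(a-b)
    return None
def line(p,Xa,Xb,r=14,n=60,sgn=1):
    """edge points near model line Xa-Xb (world); scan perpendicular in image from outside(sgn) in"""
    S=sat(p);a=np.array(proj(p,Xa));b=np.array(proj(p,Xb));d=(b-a)/np.linalg.norm(b-a);nn=sgn*np.array([-d[1],d[0]])
    out=[]
    for t in np.linspace(.06,.94,n):
        c=a+t*(b-a); k=np.arange(-r,r+.1,.5); q=c+np.outer(k,nn)
        v=cv2.remap(S.astype(np.float32),q[:,0].astype(np.float32)[None],q[:,1].astype(np.float32)[None],1)[0]
        m=cross(v,0)
        if m is not None: out.append(c+nn*(-r+.5*m))
    return np.array(out)
E
python3 - <<'E'
from sup import *
p5=pickle.load(open("w5.pkl","rb"))
p6=ctrl.capture("wrist"); pickle.dump(p6,open("w6.pkl","wb")); print(p6["xyz"])
k=1.56
for n,u,v,z in [("FL",271,137,98),("FR",276,407,98),("lapL",411,145,108),("lapR",398,413,108),("RL",609,152,101)]:
    print(n,atz(p5,u/k,v/k,z).round(1))
E
```

```text
[557.85763065 323.54686771 488.01278423]
FL [462.4 389.5  98. ]
FR [455.6 150.   98. ]
lapL [575.1 384.2 108. ]
lapR [568.1 150.3 108. ]
RL [735.2 380.2 101. ]
```

```bash
cat > fit.py <<'E'
from sup import *
from scipy.optimize import least_squares
P=[pickle.load(open(f,"rb")) for f in ("w5.pkl","w6.pkl")]
def W(q,X): c,s=np.cos(q[2]),np.sin(q[2]); return np.array([q[0]+c*X[0]-s*X[1],q[1]+s*X[0]+c*X[1],X[2]])
L={"front":([-68,-120,98],[-68,120,98]),"lap":([45,-95,108],[45,95,108]),"left":([-68,120,98],[45,120,98]),"right":([45,-120,98],[-68,-120,98])}
q=np.array([527,268,-.028])
obs=[]
for p in P:
  for n,(A,B) in L.items():
    a,b=W(q,A),W(q,B); mid=np.array(proj(p,(a+b)/2)); pa,pb=np.array(proj(p,a)),np.array(proj(p,b))
    # outside->inside direction
    inn=np.array(proj(p,W(q,[120 if n=="lap" else -5,0,98])))-mid; d=pb-pa; nn=np.array([-d[1],d[0]]); sg=np.sign(nn@inn)
    e=line(p,a,b,r=10,sgn=sg)
    if len(e)<10: print(n,"few",len(e)); continue
    vx,vy,x0,y0=cv2.fitLine(e.astype(np.float32),cv2.DIST_HUBER,0,.01,.01).ravel()
    res=np.abs((e-[x0,y0])@[-vy,vx]); e=e[res<1]; obs.append((p,n,e)); print(n,len(e),end="; ")
print()
def f(q,z=None,full=False):
    r=[]
    for p,n,e in obs:
        A,B=[list(v) for v in L[n]]
        if len(q)>3: A[2]+=q[3];B[2]+=q[3]
        a=np.array(proj(p,W(q,A)));b=np.array(proj(p,W(q,B)));d=(b-a)/np.linalg.norm(b-a)
        v=(e-a)@np.array([-d[1],d[0]])
        if full: print(n,v.mean().round(2),v.std().round(2))
        r+=list(v/np.sqrt(len(v)))
    return r
s=least_squares(f,q,loss="soft_l1",f_scale=.5);print(s.x.round(4));f(s.x,full=True)
s4=least_squares(f,[*q,0],loss="soft_l1",f_scale=.5);print("with dz",s4.x.round(4))
E
python3 fit.py
```

```text
front 46; lap 56; left 51; right 60; front 46; lap 58; left 54; right 59; 
[ 5.248167e+02  2.687946e+02 -3.570000e-02]
front -0.06 0.23
lap -0.33 0.05
left -0.02 0.12
right -0.1 0.18
front 0.37 0.25
lap -0.04 0.07
left -0.15 0.12
right -0.14 0.19
with dz [ 5.248244e+02  2.688025e+02 -3.570000e-02  8.090000e-02]
```

Pose (524.8, 268.8, -0.0357 rad) fits with residuals under 0.4 px, and the measured height is within 0.1 mm of the text. Now the cover, from two places.

```bash
python3 -m handwheel '[{"dp":[-0.04,-0.0025,0],"yaw":0},{"dp":[-0.09,-0.005,0],"yaw":0},{"dp":[-0.14,-0.0085,0],"yaw":0},{"dp":[-0.19,-0.012,0],"yaw":0},{"dp":[-0.24,-0.015,0],"yaw":0}]' >/dev/null
python3 -m handwheel '[{"dp":[-0.05,-0.0025,0],"yaw":0},{"dp":[-0.1,-0.005,0],"yaw":0},{"dp":[-0.15,-0.0085,0],"yaw":0},{"dp":[-0.2,-0.012,0],"yaw":0},{"dp":[-0.24,-0.015,0],"yaw":0}]' >/dev/null
python3 -m handwheel '[{"dp":[-0.04,-0.0025,0],"yaw":0},{"dp":[-0.08,-0.005,0],"yaw":0},{"dp":[-0.1,-0.0075,0],"yaw":0},{"dp":[-0.1,-0.0075,0],"yaw":0},{"dp":[-0.1,-0.0075,0],"yaw":0}]'
python3 -m handwheel '[{"dp":[0,0,0],"yaw":0}]'>/dev/null
python3 - <<'E'
from h import *
import pickle
p=ctrl.capture("wrist"); pickle.dump(p,open("w7.pkl","wb")); print(p["xyz"])
go()
E
python3 -m handwheel '[{"dp":[-0.04,0,0.04],"yaw":0},{"dp":[-0.05,0,0.07],"yaw":0},{"dp":[-0.05,0,0.07],"yaw":0},{"dp":[-0.05,0,0.07],"yaw":0},{"dp":[-0.05,0,0.07],"yaw":0}]' -0.1
python3 - <<'E'
from h import *
import pickle
p=ctrl.capture("wrist"); pickle.dump(p,open("w8.pkl","wb")); print(p["xyz"])
q=pickle.load(open("w7.pkl","rb"))
im=np.hstack([q["color"][:300],p["color"][:300]]); im=cv2.resize(im,(800,234))
big=cv2.resize(q["color"][60:340,90:440],None,fx=2,fy=2)
cv2.imwrite("pics/w7.png",cv2.cvtColor(big,cv2.COLOR_RGB2BGR)); go()
E
```

```text
time_s: 11.95
tool_pos: [531.8, -210.1, 325.1]
ee_rot: [0.001, 0.706, 0.708, 0.001]
wrist_force: [-0.0, 0.3, 0.5]
width: 1.003
gripper_force: 0.0
[ 530.5048599  -139.341619    489.88690671]
t12.08 pos [ 531.8 -208.5  324.5] dp [0. 0. 0.] yaw 0 deg 0.0 rows>= 0.0 tilt [ 1.6e-03 -2.0e-04 -1.0e+00] j6 -0.47 F [-0.3  0.8  0. ] w 0.999 g 0.0
time_s: 12.5
tool_pos: [531.9, -248.5, 269.0]
ee_rot: [0.001, 0.705, 0.709, 0.0]
wrist_force: [0.5, -0.2, 1.4]
width: 0.688
gripper_force: 0.0
[ 530.58690743 -179.02253113  434.16856263]
t12.55 pos [ 532.2 -248.7  269.8] dp [0. 0. 0.] yaw 0 deg 0.0 rows>= 0.0 tilt [ 0.0026 -0.001  -1.    ] j6 -0.53 F [ 0.3 -1.   0.6] w 0.648 g 0.0
```

View pics/w7.png

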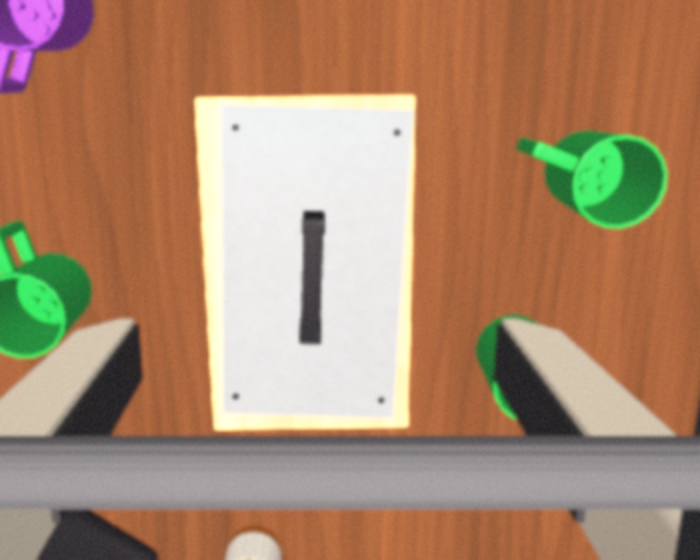

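Cover corners in the crop: (222,105), (414,107), (395,415), (224,411). The bar runs (313,212)-(311,343). Fitting its edges.

```bash
sed -e 's/"w5.pkl","w6.pkl"/"w7.pkl","w8.pkl"/' -e 's/^L=.*/L={"front":([-65,-115,23],[-65,115,23]),"rear":([65,-115,23],[65,115,23]),"left":([-65,115,23],[65,115,23]),"right":([65,-115,23],[-65,-115,23])}/' -e 's/q=np.array(.*/q=np.array([527,-278,0.0])/' -e 's/\[120 if n=="lap" else -5,0,98\]/[0,0,23]/' -e 's/r=10/r=9/' fit.py > fitc.py; sed -i 's/th=60/th=45/' sup.py
python3 - <<'E'
from sup import *
p=pickle.load(open("w7.pkl","rb")); S=sat(p)
print(S[200,180:310:2].astype(int).tolist()); print(S[90:290:3,230].astype(int).tolist())
k=2
for u,v in [(222,105),(414,107),(395,415),(224,411)]: print(atz(p,u/2+90,v/2+60,23).round(1))
for u,v in [(313,212),(311,343)]: print("bar",atz(p,u/2+90,v/2+60,56).round(1))
E
python3 fitc.py
```

```text
[162, 162, 161, 161, 160, 158, 120, 60, 41, 30, 25, 10, 2, 3, 2, 3, 2, 2, 2, 2, 2, 2, 2, 3, 2, 3, 2, 2, 2, 2, 4, 11, 20, 18, 14, 6, 2, 2, 2, 3, 3, 3, 2, 2, 2, 2, 2, 2, 2, 2, 2, 2, 2, 2, 3, 22, 44, 72, 138, 160, 161, 163, 163, 164, 163]
[162, 162, 162, 161, 163, 160, 105, 47, 8, 3, 2, 2, 1, 1, 2, 1, 1, 1, 1, 1, 2, 2, 2, 2, 2, 3, 2, 2, 2, 2, 3, 2, 3, 2, 2, 3, 4, 3, 3, 3, 3, 3, 2, 3, 2, 4, 3, 3, 3, 2, 3, 2, 2, 2, 3, 3, 3, 3, 3, 30, 63, 91, 154, 31, 8, 6, 10]
[ 467.6 -160.1   23. ]
[ 596.8 -160.6   23. ]
[ 592.2 -389.5   23. ]
[ 462.5 -386.8   23. ]
bar [ 529.2 -226.4   56. ]
bar [ 528.3 -317.7   56. ]
front 59; rear 51; left 51; right 42; front 54; rear 60; left 56; right 57; 
[ 5.256707e+02 -2.749723e+02 -2.480000e-02]
front -3.79 1.86
rear 2.72 0.55
left -1.21 0.51
right -1.22 0.48
front -2.32 1.09
rear 2.62 0.25
left -0.51 0.49
right -0.96 0.34
with dz [ 5.257466e+02 -2.731662e+02 -1.600000e-02  9.514800e+00]
```

```bash
sed -i 's/th=45/th=15/' sup.py; sed -i 's/q=np.array(.*/q=np.array([529.8,-274.2,-0.02])/' fitc.py; python3 fitc.py; python3 -c "
from h import *
go()"
```

```text
front 60; rear 60; left 60; right 60; front 60; rear 60; left 60; right 60; 
[ 5.281226e+02 -2.754763e+02 -2.330000e-02]
front 1.04 0.2
rear -1.24 0.16
left 0.89 0.08
right 1.53 0.06
front 1.36 0.21
rear -1.19 0.19
left 1.27 0.09
right 1.39 0.06
with dz [ 5.280854e+02 -2.769376e+02 -2.360000e-02 -7.781800e+00]
t12.55 pos [ 532.2 -248.7  269.8] dp [0. 0. 0.] yaw 0 deg 0.0 rows>= 0.0 tilt [ 0.0026 -0.001  -1.    ] j6 -0.53 F [ 0.3 -1.   0.6] w 0.648 g 0.0
```

```bash
python3 -m handwheel '[{"dp":[-0.012,0,0.04],"yaw":0.003},{"dp":[-0.034,-0.004,0.09],"yaw":0.0037},{"dp":[-0.034,-0.004,0.14],"yaw":0.0037},{"dp":[-0.034,-0.004,0.19],"yaw":0.0037},{"dp":[-0.034,-0.004,0.21],"yaw":0.0037}]'
python3 -m handwheel '[{"dp":[0,0,0],"yaw":0},{"dp":[0,0,0],"yaw":0},{"dp":[0,0,0],"yaw":0},{"dp":[0,0,0],"yaw":0}]'
python3 -c "
from h import *
go([528.1,-275.5,27.5],-0.0233)"
```

```text
time_s: 12.97
tool_pos: [526.5, -275.0, 95.2]
ee_rot: [-0.002, 0.714, 0.701, -0.0]
wrist_force: [-1.2, 0.4, -0.7]
width: 0.456
gripper_force: 0.0
time_s: 13.3
tool_pos: [530.4, -277.9, 103.2]
ee_rot: [0.003, 0.714, 0.701, 0.001]
wrist_force: [0.4, -0.6, -1.1]
width: 0.451
gripper_force: 0.0
t13.30 pos [ 530.4 -277.9  103.2] dp [ 0.0032 -0.0034  0.0947] yaw 0.0008 deg 0.3 rows>= 1.8 tilt [ 0.005  -0.0031 -1.    ] j6 -0.55 F [ 0.4 -0.6 -1.1] w 0.451 g 0.0
```

```bash
python3 -m handwheel '[{"dp":[0.001,-0.001,0.02],"yaw":0.0004},{"dp":[0.002,-0.002,0.04],"yaw":0.0004},{"dp":[0.002,-0.002,0.06],"yaw":0.0004},{"dp":[0.002,-0.002,0.075],"yaw":0.0004},{"dp":[0.002,-0.002,0.083],"yaw":0.0004}]' - 60 >/dev/null
python3 -m handwheel '[{"dp":[0,0,0.004],"yaw":0},{"dp":[0,0,0.004],"yaw":0},{"dp":[0,0,0.004],"yaw":0},{"dp":[0,0,0.004],"yaw":0},{"dp":[0,0,0.004],"yaw":0}]'
python3 -c "
from h import *
go([528.1,-275.5,27.5],-0.0233)"
```

```text
time_s: 14.13
tool_pos: [527.2, -275.7, 30.8]
ee_rot: [0.001, 0.715, 0.699, 0.0]
wrist_force: [-0.4, -0.1, 1.1]
width: 0.449
gripper_force: 0.0
t14.13 pos [ 527.2 -275.7   30.8] dp [0.0002 0.0012 0.0042] yaw 0.0003 deg 0.1 rows>= 0.1 tilt [ 1.4e-03 -9.0e-04 -1.0e+00] j6 -0.55 F [-0.4 -0.1  1.1] w 0.449 g 0.0
```

```bash
python3 -m handwheel '[{"dp":[0,0.001,0.002],"yaw":0},{"dp":[0,0.001,0.003],"yaw":0},{"dp":[0,0.001,0.003],"yaw":0}]'
python3 -m handwheel '[{"dp":[0,0,0],"yaw":0},{"dp":[0,0,0],"yaw":0},{"dp":[0,0,0],"yaw":0},{"dp":[0,0,0],"yaw":0},{"dp":[0,0,0],"yaw":0}]' -1 60
python3 -m handwheel '[{"dp":[0,0,0],"yaw":0},{"dp":[0,0,0],"yaw":0},{"dp":[0,0,0],"yaw":0}]'
python3 -m handwheel '[{"dp":[0,0,-0.005],"yaw":0},{"dp":[0,0,-0.02],"yaw":0},{"dp":[0,0,-0.04],"yaw":0},{"dp":[0,0,-0.06],"yaw":0},{"dp":[0,0,-0.07],"yaw":0}]'
python3 -m handwheel '[{"dp":[0,0,-0.03],"yaw":0},{"dp":[0,0,-0.06],"yaw":0},{"dp":[0,0,-0.09],"yaw":0},{"dp":[0,0,-0.11],"yaw":0},{"dp":[0,0,-0.12],"yaw":0}]'
python3 -m handwheel '[{"dp":[0,0,0],"yaw":0},{"dp":[0,0,0],"yaw":0},{"dp":[0,0,0],"yaw":0},{"dp":[0,0,0],"yaw":0}]'
python3 - <<'E'
from h import *
import pickle
p=ctrl.capture("wrist"); s=ctrl.get_state(); pickle.dump((p,s),open("w9.pkl","wb")); save(p,"w9.png",1.5)
go()
E
```

```text
time_s: 14.38
tool_pos: [527.2, -275.2, 27.3]
ee_rot: [-0.0, 0.715, 0.699, -0.0]
wrist_force: [0.4, 0.1, -0.2]
width: 0.449
gripper_force: 0.0
time_s: 14.8
tool_pos: [527.4, -275.3, 27.4]
ee_rot: [0.0, 0.715, 0.699, 0.0]
wrist_force: [1.1, -0.1, -0.2]
width: 0.143
gripper_force: 59.4
time_s: 15.05
tool_pos: [527.4, -275.3, 27.4]
ee_rot: [0.0, 0.715, 0.699, 0.0]
wrist_force: [0.7, -0.0, -0.7]
width: 0.147
gripper_force: 60.0
time_s: 15.47
tool_pos: [528.2, -275.9, 86.4]
ee_rot: [0.001, 0.715, 0.699, 0.0]
wrist_force: [1.9, -0.5, -2.5]
width: 0.143
gripper_force: 60.0
time_s: 15.88
tool_pos: [528.4, -276.0, 183.0]
ee_rot: [0.002, 0.715, 0.699, 0.0]
wrist_force: [0.3, -0.1, -1.8]
width: 0.141
gripper_force: 60.0
time_s: 16.22
tool_pos: [526.3, -274.7, 177.3]
ee_rot: [-0.002, 0.715, 0.699, -0.0]
wrist_force: [-0.1, -0.6, -2.3]
width: 0.145
gripper_force: 60.0
t16.27 pos [ 526.4 -274.7  177.5] dp [0. 0. 0.] yaw 0 deg 0.0 rows>= 0.0 tilt [-0.0025  0.0016 -1.    ] j6 -0.55 F [-0.7  0.1 -2.7] w 0.143 g 60.0
```

View pics/w9.png

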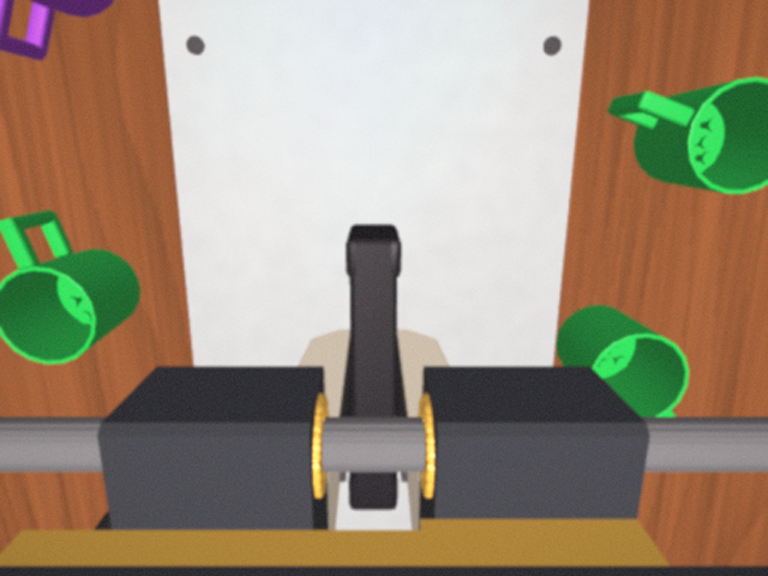

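Cover held by the bar's middle: posts at (373,240) and (373,495), side edges symmetric at about 160 and 590. Working out its pose in the tool frame.

Run:
```python
from h import *
import pickle
p,s=pickle.load(open("w9.pkl","rb")); M=rot(s["ee_rot"]);T=np.array(s["tool_pos"])
def t(u,v,zt):
    o,d=ray(p,u/1.5,v/1.5); o=M.T@(o-T); d=M.T@d; return (o+d*(zt-o[2])/d[2]).round(1)
print(p["cx"],p["cy"],"cam",(M.T@(p["xyz"]-T)).round(1))
print("bar top far end (+y)",t(373,226,-25.6),"near end",t(373,508,-25.6))
for n,u,v in [("hole",195,45),("hole",552,45),("L",160,0),("R",589,0),("L",193,360),("R",554,360)]: print(n,t(u,v,4.4))
# target TCP in world: cover origin offset from TCP in tool frame
q=[524.82,268.79,-.0357]
c,sn=np.cos(q[2]),np.sin(q[2])
print("cos",c,sn)
```

```text
248.59175807052333 186.36684384202522 cam [  69.4   -0.7 -165. ]
bar top far end (+y) [ 48.   -0.7 -25.6] near end [-43.1  -0.6 -25.6]
hole [ 99.2 -55.3   4.4]
hole [99.3 54.2  4.4]
L [111.6 -64.7   4.4]
R [111.8  64.2   4.4]
L [ -5.1 -65.2   4.4]
R [-4.9 64.4  4.4]
cos 0.9993628226773231 -0.03569241726772195
```

Run:
```python
from h import *
import pickle
for f in ("w7.pkl","w8.pkl"):
    p=pickle.load(open(f,"rb")); g=cv2.cvtColor(p["color"],cv2.COLOR_RGB2GRAY).astype(float); out=[]
    for X in [(-55,100),(55,100),(-55,-100),(55,-100)]:
        c,s=np.cos(-.0233),np.sin(-.0233)
        u,v=proj(p,[528.1+c*X[0]-s*X[1],-275.5+s*X[0]+c*X[1],23]); i,j=int(round(v)),int(round(u))
        w=g[i-8:i+9,j-8:j+9]
        if w.shape!=(17,17): print("out",f,X);continue
        m=np.clip(np.median(w)-w-12,0,None); m[m<.3*m.max()]=0; yy,xx=np.mgrid[-8:9,-8:9]
        P=atz(p,j+(m*xx).sum()/m.sum(),i+(m*yy).sum()/m.sum(),23); out.append(P[:2]); print(f,X,P.round(1))
    if len(out)==4: o=np.array(out); print("centre",o.mean(0).round(2),"dy",(o[:2].mean(0)-o[2:].mean(0)).round(1),"dx",(o[[1,3]].mean(0)-o[[0,2]].mean(0)).round(1))
```

```text
w7.pkl (-55, 100) [ 475.7 -174.3   23. ]
w7.pkl (55, 100) [ 585.3 -177.    23. ]
w7.pkl (-55, -100) [ 470.9 -373.9   23. ]
w7.pkl (55, -100) [ 580.4 -376.7   23. ]
centre [ 528.08 -275.48] dy [  4.9 199.6] dx [109.6  -2.7]
w8.pkl (-55, 100) [ 475.8 -174.5   23. ]
w8.pkl (55, 100) [ 585.6 -177.2   23. ]
w8.pkl (-55, -100) [ 470.9 -374.3   23. ]
w8.pkl (55, -100) [ 580.9 -377.1   23. ]
centre [ 528.3  -275.78] dy [  4.8 199.8] dx [109.9  -2.8]
```

Cover origin in the tool frame is about (-0.6, -0.5), aligned. Carry it to the pre-insertion point, 30 mm in front of final and well above.

```bash
python3 -m handwheel '[{"dp":[0.015,-0.001,0],"yaw":0},{"dp":[0.04,-0.003,0],"yaw":0},{"dp":[0.075,-0.006,0],"yaw":0},{"dp":[0.115,-0.009,0],"yaw":0},{"dp":[0.155,-0.0125,0],"yaw":0}]' 
python3 -m handwheel '[{"dp":[0.04,-0.003,0],"yaw":0},{"dp":[0.08,-0.0065,0],"yaw":0},{"dp":[0.12,-0.01,0],"yaw":0},{"dp":[0.16,-0.013,0],"yaw":0},{"dp":[0.2,-0.016,0],"yaw":0}]' >/dev/null
python3 -m handwheel '[{"dp":[0.04,-0.003,0],"yaw":0},{"dp":[0.08,-0.0065,0],"yaw":0},{"dp":[0.12,-0.01,0],"yaw":0},{"dp":[0.16,-0.013,0],"yaw":0},{"dp":[0.195,-0.0155,0],"yaw":0}]' >/dev/null
python3 -m handwheel '[{"dp":[0.035,-0.003,0],"yaw":0},{"dp":[0.065,-0.005,0],"yaw":0},{"dp":[0.09,-0.0075,0],"yaw":0},{"dp":[0.11,-0.0095,0],"yaw":0},{"dp":[0.13,-0.0115,0],"yaw":0}]' >/dev/null
python3 -m handwheel '[{"dp":[0,0,0],"yaw":0},{"dp":[0,0,0],"yaw":0},{"dp":[0,0,0],"yaw":0},{"dp":[0,0,0],"yaw":0},{"dp":[0,0,0],"yaw":0}]'
python3 -c "
from h import *
go([495.4,270.5,130],-0.0357)"
```

```text
time_s: 16.68
tool_pos: [519.2, -149.3, 178.6]
ee_rot: [-0.001, 0.715, 0.699, -0.0]
wrist_force: [0.7, 0.6, -2.0]
width: 0.141
gripper_force: 60.0
time_s: 18.35
tool_pos: [494.6, 268.8, 179.3]
ee_rot: [0.0, 0.715, 0.699, -0.0]
wrist_force: [-0.0, -0.2, -3.0]
width: 0.144
gripper_force: 60.0
t18.35 pos [494.6 268.8 179.3] dp [0.0021 0.0009 0.0616] yaw 0.0021 deg 0.8 rows>= 1.2 tilt [-1.e-04 -2.e-04 -1.e+00] j6 0.43 F [-0.  -0.2 -3. ] w 0.144 g 60.0
```

```bash
python3 -m handwheel '[{"dp":[0.002,0.001,0.015],"yaw":0.0021},{"dp":[0.002,0.001,0.03],"yaw":0.0021},{"dp":[0.002,0.001,0.045],"yaw":0.0021},{"dp":[0.002,0.001,0.056],"yaw":0.0021},{"dp":[0.002,0.001,0.0616],"yaw":0.0021}]' >/dev/null
python3 -m handwheel '[{"dp":[0,0,0],"yaw":0},{"dp":[0,0,0],"yaw":0},{"dp":[0,0,0],"yaw":0},{"dp":[0,0,0],"yaw":0},{"dp":[0,0,0],"yaw":0}]'
python3 - <<'E'
from h import *
import pickle
p=ctrl.capture("wrist"); s=ctrl.get_state(); pickle.dump((p,s),open("w10.pkl","wb")); save(p,"w10.png",1.5)
go([495.4,270.5,112],-0.0357)
E
```

```text
time_s: 19.18
tool_pos: [495.9, 271.4, 130.9]
ee_rot: [0.0, 0.719, 0.695, 0.001]
wrist_force: [-0.0, -0.9, -1.2]
width: 0.142
gripper_force: 60.0
t19.23 pos [495.8 271.3 130.8] dp [-0.0011 -0.0005  0.0235] yaw 0.0002 deg 0.1 rows>= 0.5 tilt [ 1.1e-03  5.0e-04 -1.0e+00] j6 0.44 F [-0.8  0.3 -2.6] w 0.145 g 60.0
```

View pics/w10.png

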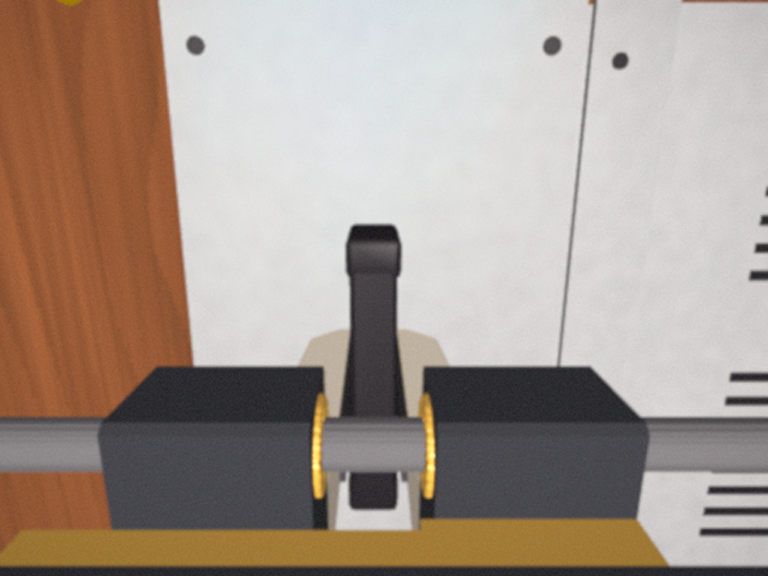

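Lap edge (590,0)-(560,365) is parallel to the cover's rear edge with a small gap. The cover has not slipped: its holes are at (195,45) and (552,45), as before. Descend to sliding height.

```bash
python3 -m handwheel '[{"dp":[-0.0008,-0.0003,0.008],"yaw":0},{"dp":[-0.0008,-0.0003,0.015],"yaw":0},{"dp":[-0.0008,-0.0003,0.02],"yaw":0},{"dp":[-0.0008,-0.0003,0.024],"yaw":0},{"dp":[-0.0008,-0.0003,0.025],"yaw":0}]' >/dev/null
python3 -m handwheel '[{"dp":[0,0,0],"yaw":0},{"dp":[0,0,0],"yaw":0},{"dp":[0,0,0],"yaw":0},{"dp":[0,0,0],"yaw":0}]'
python3 -m handwheel '[{"dp":[0,0,0.002],"yaw":0},{"dp":[0,0,0.0035],"yaw":0},{"dp":[0,0,0.0035],"yaw":0},{"dp":[0,0,0.0035],"yaw":0},{"dp":[0,0,0.0035],"yaw":0}]'
python3 -c "
from h import *
go([495.4,270.5,107.4],-0.0357)"
```

```text
time_s: 19.98
tool_pos: [495.3, 270.6, 110.3]
ee_rot: [0.0, 0.719, 0.695, 0.0]
wrist_force: [0.1, 0.7, -3.4]
width: 0.139
gripper_force: 60.0
time_s: 20.4
tool_pos: [495.6, 270.7, 107.8]
ee_rot: [0.0, 0.719, 0.695, 0.0]
wrist_force: [0.6, -0.2, 1.6]
width: 0.145
gripper_force: 60.0
t20.40 pos [495.6 270.7 107.8] dp [-0.0002 -0.0002  0.0005] yaw 0.0002 deg 0.1 rows>= 0.0 tilt [ 9.e-04  4.e-04 -1.e+00] j6 0.44 F [ 0.6 -0.2  1.6] w 0.145 g 60.0
```

Contact gives about 4.6 N, so heights are consistent with the strip pressed ~2 mm. Slide under the lap.

```bash
python3 -m handwheel '[{"dp":[0,0.006,0],"yaw":0},{"dp":[0,0.012,0],"yaw":0},{"dp":[0,0.018,0],"yaw":0},{"dp":[0,0.022,0],"yaw":0},{"dp":[0,0.025,0],"yaw":0}]'
python3 -m handwheel '[{"dp":[0,0,0],"yaw":0},{"dp":[0,0,0],"yaw":0},{"dp":[0,0,0],"yaw":0},{"dp":[0,0,0],"yaw":0}]'
python3 - <<'E'
from h import *
go([525.4,269.4,107.4],-0.0357)
E
```

```text
time_s: 20.82
tool_pos: [515.5, 269.7, 107.1]
ee_rot: [-0.0, 0.719, 0.695, -0.0]
wrist_force: [-2.1, -0.9, 0.5]
width: 0.146
gripper_force: 60.0
time_s: 21.15
tool_pos: [515.7, 269.7, 107.6]
ee_rot: [0.0, 0.719, 0.695, 0.0]
wrist_force: [1.7, -0.7, 1.0]
width: 0.143
gripper_force: 60.0
t21.15 pos [515.7 269.7 107.6] dp [0.     0.0121 0.0003] yaw 0.0001 deg 0.0 rows>= 0.2 tilt [ 0.0013  0.     -1.    ] j6 0.43 F [ 1.7 -0.7  1. ] w 0.143 g 60.0
```

Free sliding so far. Finish the slide, then check the edges by camera before pressing.

```bash
python3 -m handwheel '[{"dp":[0,0.004,0],"yaw":0},{"dp":[0,0.008,0],"yaw":0},{"dp":[0,0.011,0],"yaw":0},{"dp":[0,0.0121,0],"yaw":0},{"dp":[0,0.0121,0],"yaw":0}]'
python3 -m handwheel '[{"dp":[0,0,0],"yaw":0},{"dp":[0,0,0],"yaw":0},{"dp":[0,0,0],"yaw":0},{"dp":[0,0,0],"yaw":0}]'
python3 - <<'E'
from h import *
import pickle
p=ctrl.capture("wrist"); s=ctrl.get_state(); pickle.dump((p,s),open("w11.pkl","wb"))
a=ctrl.capture("scene"); pickle.dump(a,open("s3.pkl","wb"))
A=cv2.resize(p["color"][0:260,60:460],(800,520),interpolation=cv2.INTER_CUBIC); cv2.imwrite("pics/w11.png",cv2.cvtColor(A,cv2.COLOR_RGB2BGR))
go([525.4,269.4,105.4],-0.0357)
E
```

```text
time_s: 21.57
tool_pos: [525.0, 269.5, 107.2]
ee_rot: [-0.0, 0.719, 0.695, -0.0]
wrist_force: [-0.9, -0.1, 1.1]
width: 0.144
gripper_force: 60.0
time_s: 21.9
tool_pos: [524.9, 269.5, 107.4]
ee_rot: [0.0, 0.719, 0.695, 0.0]
wrist_force: [-1.5, -1.1, 1.1]
width: 0.143
gripper_force: 60.0
t22.00 pos [524.9 269.5 107.4] dp [-0.0001  0.0006  0.0025] yaw 0.0002 deg 0.1 rows>= 0.0 tilt [ 3.e-04  0.e+00 -1.e+00] j6 0.42 F [-0.1  0.5  0.8] w 0.147 g 60.0
```

View pics/w11.png

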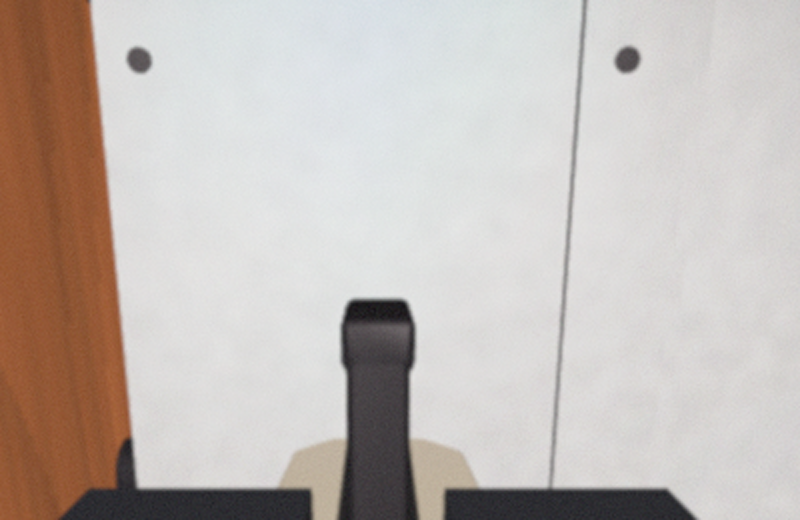

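Tucked: the lap edge line runs (585,0)-(552,490) over the cover. The lap's hole (628,60) is level with the cover's front hole (139,60). Check numerically, then press.

```bash
python3 - <<'E'
from h import *
import pickle
p,s=pickle.load(open("w11.pkl","rb"))
c,sn=np.cos(-.0357),np.sin(-.0357); Rm=np.array([[c,-sn],[sn,c]])
for n,u,v,z in [("cover hole",139,60,103),("lap hole",628,60,108),("cover front edge",113,250,103),("cover front edge",95,20,103),("lap edge",582,60,108),("lap edge",556,430,108)]:
    print(n,(Rm.T@(atz(p,60+u/2,v/2,z)[:2]-[524.82,268.79])).round(1))
E
python3 -m handwheel '[{"dp":[0,0.0006,0.001],"yaw":0},{"dp":[0,0.0006,0.002],"yaw":0},{"dp":[0,0.0006,0.003],"yaw":0},{"dp":[0,0.0006,0.004],"yaw":0},{"dp":[0,0.0006,0.004],"yaw":0}]'
python3 -m handwheel '[{"dp":[0,0,0],"yaw":0},{"dp":[0,0,0],"yaw":0},{"dp":[0,0,0],"yaw":0},{"dp":[0,0,0],"yaw":0}]'
```

```text
cover hole [-55.5  99.8]
lap hole [55.4 99.2]
cover front edge [-65.7  56.6]
cover front edge [-64.8 108.2]
lap edge [45.1 99.2]
lap edge [45.4 11.7]
time_s: 22.42
tool_pos: [525.0, 269.5, 105.4]
ee_rot: [-0.0, 0.719, 0.695, -0.0]
wrist_force: [-9.9, -2.9, 11.8]
width: 0.147
gripper_force: 60.0
time_s: 22.75
tool_pos: [525.0, 269.5, 105.4]
ee_rot: [-0.0, 0.719, 0.695, -0.0]
wrist_force: [-10.0, -1.7, 11.9]
width: 0.144
gripper_force: 60.0
```

Everything lies within about 0.5 mm, and the cover is at rim height (TCP 105.4). A little more press for margin, then verify in the scene view.

```bash
python3 -m handwheel '[{"dp":[0,0,0.0005],"yaw":0},{"dp":[0,0,0.001],"yaw":0},{"dp":[0,0,0.0012],"yaw":0},{"dp":[0,0,0.0012],"yaw":0},{"dp":[0,0,0.0012],"yaw":0}]'
python3 -m handwheel '[{"dp":[0,0,0],"yaw":0},{"dp":[0,0,0],"yaw":0},{"dp":[0,0,0],"yaw":0},{"dp":[0,0,0],"yaw":0},{"dp":[0,0,0],"yaw":0}]'
python3 - <<'E'
from h import *
p=ctrl.capture("wrist"); 
c,sn=np.cos(-.0357),np.sin(-.0357); Rm=np.array([[c,-sn],[sn,c]])
g=cv2.cvtColor(p["color"],cv2.COLOR_RGB2GRAY).astype(float); yy,xx=np.mgrid[-10:11,-10:11]
for n,j,i,z in [("cover",129,30,101),("lap",374,30,108)]:
    w=g[i-10:i+11,j-10:j+11]; m=np.clip(np.median(w)-w-20,0,None); m[m<.3*m.max()]=0
    print(n,(Rm.T@(atz(p,j+(m*xx).sum()/m.sum(),i+(m*yy).sum()/m.sum(),z)[:2]-[524.82,268.79])).round(1))
go()
a=ctrl.capture("scene"); save(a,"s4.png",2.4,(130,110,400,310))
E
```

```text
time_s: 23.17
tool_pos: [525.0, 269.5, 105.3]
ee_rot: [-0.0, 0.719, 0.695, -0.0]
wrist_force: [-12.9, -4.5, 18.9]
width: 0.142
gripper_force: 60.0
time_s: 23.58
tool_pos: [525.0, 269.6, 105.3]
ee_rot: [-0.0, 0.719, 0.695, -0.0]
wrist_force: [-13.1, -3.9, 19.3]
width: 0.148
gripper_force: 60.0
cover [-55.4  99.9]
lap [55.1 99.4]
t23.63 pos [525.  269.5 105.3] dp [0. 0. 0.] yaw 0 deg 0.0 rows>= 0.0 tilt [-3.e-04 -1.e-04 -1.e+00] j6 0.42 F [-13.3  -4.4  19.5] w 0.144 g 60.0
```

View pics/s4.png

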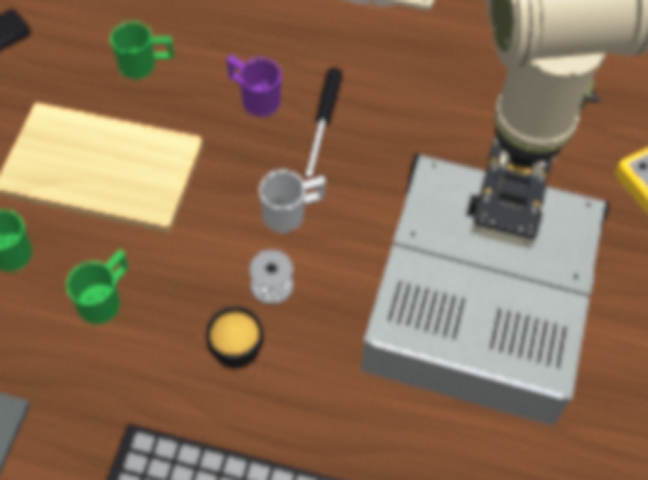

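The mug stands upright on the bench at (282,200). The cover closes the bay flush, with the rear cover flat and the lap line (395,245)-(590,293) unbroken. Pressing harder no longer moves it. Handing in.

```bash
python3 -c "
from rig import ctrl
print(ctrl.finish_job())"
```

```text
the job is handed in; nothing more can be done
None
```

The steel mug stands upright on the bench, and the front cover is tucked under the lap within about 0.5 mm of its place, still held pressed flat with about 19 N; handed in at 23.6 s, verdict not reported.

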